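# Ram two cells home in the loading tube

## Task

One cell is already stuck part-way down the grey loading tube: set the loose cell into the tube's mouth on top of it, then take the orange-handled ram rod and push both cells down until you feel them bottom out on the sprung stop, pressing firmly (about 15 N) for a moment but never ramming hard. Put the rod back upright in its wooden stand and leave the other things on the bench alone.

Things in the scene. Friction and masses are not known exactly. Their poses are not given: they have to be found in the camera images.
- loading_tube: grey upright tube bolted to the bench, 160 mm high, 33 mm outside (45 mm at the mouth, foot flange 68 mm); origin at the centre of its underside, z up. Straight bore of 25 mm; the top 16 mm widen as a funnel to 39 mm at the mouth. Sprung strips in its wall drag on the cells: sliding them down takes about 2 to 5 N, and this part of the push fades once the motion stops.
- tube_mouth (a point): centre of the tube's mouth, on its axis, 160 mm above the bench. Deep inside, out of sight, is a stop plate set to a different height each time: unloaded it lies 20 to 40 mm above the bench. It is sprung (2 N per mm, 10 mm of travel, then solid): once the cells bottom out, the push needed rises beyond the drag by 2 N per mm.
- cell_in_tube: black cylindrical cell with a brass-coloured band, 22 mm diameter, 50 mm long, ends bevelled 2 mm, 50 g, standing in the tube part-way down; origin at the centre of its lower end, z up along its axis. Its lower end starts 50 to 68 mm above the bench, clear of the stop.
- loose_cell: the same kind of cell, 22 mm diameter, 50 mm long, 50 g, standing upright on the bench; origin at the centre of its lower end, z up along its axis. Once both cells are seated its top lies about 115 to 140 mm above the bench, 20 to 45 mm down the mouth, out of reach of fingers.
- ram_rod: ram rod, 131 mm long, 0.1 to 0.16 kg, hanging upright in its stand; origin at the centre of its lower tip, z up. Aluminium shaft 16 mm diameter from 0 to 80 mm, orange collar 34 mm diameter from 80 to 86 mm, orange round handle 18 mm diameter from 86 to 131 mm, to be gripped from above with the fingertips just over the collar. More than 25 N from the rod dents the cells.
- rod_stand: fixed wooden block 56 x 56 mm, 95 mm high, with an upright hole of 22 mm, 88 mm deep; the rod's collar rests on its top, so the tip of the stored rod is 15 mm above the bench; origin at the centre of its underside
- stand_hole (a point): centre of the hole's mouth on top of the stand, 95 mm above the bench
- driver_yellow: screwdriver lying on the bench behind the work, 165 mm long; bystander
- board_b: blue circuit board lying on the bench behind the work, 46 x 58 mm; bystander
- coupling: brass hose coupling, 25 mm across, 36 mm high, standing behind the work; bystander
- coil: wound ring coil, 36 mm across, 15 mm high, lying on the bench in front of the tube; bystander
There are look-alikes about, which are no part of the job. Leave any blue or purple look-alike of the loose_cell alone.

How it is judged:
By the outcome, as a careful person would: the job done as asked, in the order asked, and still so for the second after the job is handed in, with the robot touching nothing.
It also fails if it takes over 72 s, if anything falls off the work surface, if the arm or the gripper's body presses on something with over 40 N, if the wrist force passes 120 N, or if a joint passes its speed limit or range.

## Robot

A 6-joint arm with a two-finger parallel gripper is mounted at the origin on a cart in front of the work surface, level with it; the furniture and walls round the work are solid. World frame = base frame: x ahead of the robot, y to its left, z up, the work surface at z = 0. Lengths are in m, angles in rad, forces in N, time in s.
With the tool pointing down it reaches from about 0.275 to 0.85 m from the base axis. Payload 19 kg.
Tool frame: the origin (TCP) lies between the finger pads; the fingertips stand 25 mm ahead of it and the grasp point (between the pads) lies 6 mm ahead of it; z points along the fingers, y is the direction in which the jaws open and shut (so a half turn about z gives the same grasp; the last joint's range is limited). The gripper opens to 85 mm and grips with 20 to 120 N. Pads are 22 mm wide; open, the fingers measure 114 mm over their backs; the gripper's body (76 mm by 85 mm) begins 54 mm behind the grasp point. The pads swing forward as they close: fully open they stand 13 mm farther back than shut.
Start: joints at [-1.37, 0.15, 1.437, -0, 1.554, -0.134], TCP at [0.189, -0.543, 0.256] pointing down, gripper open.
Joint ranges: [-2.8, 2.8], [-0.68, 2.1], [0.12, 2.68], [-1.39, 4.53], [0.16, 2.79], [-2.81, 2.81]. Speed limits (rad/s): [1.89, 1.89, 2.22, 3.01, 3.01, 3.01].

## Interface

Orientations are given as a unit quaternion [x, y, z, w].
In Python, from cell import arm gives the robot as it stands. The module is installed in compiled form; this text tells all that it offers.
- The arm moves only by the tool servo_tool, never from a script. Its argument "motion" is a list of rows, each an object with "delta_rot": the turn, a rotation vector about the tool's x, y, z in degrees, a list of three; "translation": the shift along the tool's x, y, z in m, a list of three; "fingers": the opening, from 0 (shut) to 1 (fully open). A call has 1 to 20 rows; each row is the pose to reach, as a shift and turn from the pose commanded when the call began, along the tool's axes at that moment; what a row does not reach only later rows make up. A row lasts 1/8 s, in which the tool goes at most 62.5 mm and 10.7 degrees, less where a joint would pass 70% of its speed; a pose out of reach is approached as far as the arm can. A call with a gripper value outside its range is refused whole. The fingers move at their own pace and stop on an object; "grip_force" is the grip in N (left out, the last holds). Time passes only in rows, so rows that repeat a pose let the fingers close. It gives the time, the measured TCP pose, the force and the opening at its end, in the units of the state.
- arm.read_state(): the state, without advancing time (a new reading comes with each control period).
- arm.camera(name): name is "scene" or "top"; returns a dict with "img" (400x640x3 uint8, red, green, blue), "depth" (400x640 float32, m along the optical axis (not along the pixel's ray), 0 where there is no reading), "intrinsics" (3x3 intrinsics, pixels), "R" (3x3) and "t" (3): a world point X has camera coordinates R X + t. Camera axes: x right, y down, z forward; pixel columns grow to the right and rows downward; lengths in m; the calibration is good to about 2 mm. A picture is of the moment at which its call begins.
- arm.hand_in(): hands the job in, once; it reports no verdict.
Trained networks look in a picture, given as the dict that the camera call returned (one of the last four; its "shot" number tells which), for a name from the list of things; names that differ only in an ending like _2 or _b are one class to them, and where a whole thing is asked for, a point or a joint stands for the part that bears it (a point fixed in the world has none). Each returns a list of dicts, best first, with "confidence" (0 to 1); they miss things now and then, are a little off and sometimes report something else, mostly with a low value. They report only what shows in the picture. A call takes as long as a camera call. They do not tell look-alikes from the thing itself.
- arm.find_in(name, picture): "bbox" ([left, top, right, bottom] in pixels, round what is visible of it).
The state is a dict: "t": time; "q": joint angles; "qd": joint speeds; "joint_torque": joint torques, N m; "ee_pos": TCP position; "ee_rot": TCP orientation; "ft_force": force on the tool from outside, world axes, zero at the start; "wrist_torque": the same for the moment, N m; "finger_gap": finger opening in m.
Only numpy, scipy, OpenCV 4.12 (cv2) and the standard library are available. Lean on these libraries where they do the work, as an engineer would, in place of code of your own. Each camera call takes 0.05 s, during which the arm holds its last target. There are 200 camera calls.

## Working session

There is one attempt and no reset: what is moved stays moved. The work goes in short steps, Python scripts to look and compute and a tool call to move; the robot and the scene stay as the last step left them, time stands still between calls to the robot, and variables do not carry over. Pictures are saved under pics/ and viewed, about 8 in all and at most 12, crops included, and the job is handed in when it is done.

Besides the shell and the picture viewer there is one more tool, called as name(argument=value, ...), one argument or row to a line, values as JSON. servo_tool: Moves the arm, as the interface text tells. Its arguments: {"type":"object","properties":{"motion":{"type":"array","items":{"type":"object","properties":{"delta_rot":{"type":"array","items":{"type":"number"}},"translation":{"type":"array","items":{"type":"number"}},"fingers":{"type":"number"}}}},"grip_force":{"type":"number"}},"required":["motion"]}

```bash
mkdir -p pics; cat > h.py <<'E'
from cell import arm
import numpy as np, cv2
def world(p,u,v,d=None):
    K=p['intrinsics']; d=p['depth'][int(v),int(u)] if d is None else d
    c=np.array([(u-K[0,2])/K[0,0]*d,(v-K[1,2])/K[1,1]*d,d]); return p['R'].T@(c-p['t'])
def cloud(p):
    K=p['intrinsics']; v,u=np.mgrid[:400,:640]; d=p['depth']
    c=np.stack([(u-K[0,2])/K[0,0]*d,(v-K[1,2])/K[1,1]*d,d],-1); return (c-p['t'])@p['R']
E
python3 - <<'E'
from h import *
s=arm.read_state(); print({k:np.round(v,3) for k,v in s.items()})
for n in("top","scene"):
    p=arm.camera(n); cv2.imwrite(f'pics/{n}1.png',p['img'][...,::-1]); print(n,np.round(-p['R'].T@p['t'],3))
    for o in("loading_tube","loose_cell","ram_rod","rod_stand","coil","coupling"):
        for r in arm.find_in(o,p)[:4]:
            b=r['bbox']; print(o,np.round(b),round(r['confidence'],2),np.round(world(p,(b[0]+b[2])/2,(b[1]+b[3])/2),3))
E
```

```text
{'t': np.float64(0.0), 'q': array([-1.37 ,  0.151,  1.438, -0.   ,  1.554, -0.134]), 'qd': array([-0.001, -0.   , -0.   ,  0.   ,  0.002,  0.001]), 'joint_torque': array([ 3.0000e-03, -7.1305e+01, -5.7085e+01, -0.0000e+00,  9.0000e-03,
       -0.0000e+00]), 'ee_pos': array([ 0.189, -0.543,  0.256]), 'ee_rot': array([ 0.986,  0.167, -0.   , -0.001]), 'ft_force': array([-0.349, -0.108,  0.634]), 'wrist_torque': array([ 0.021, -0.01 ,  0.014]), 'finger_gap': np.float64(0.085)}
top [ 0.471 -0.024  1.272]
loading_tube [290. 212. 308. 239.] 0.72 [ 0.52  -0.01   0.097]
loading_tube [293. 222. 299. 230.] 0.34 [ 0.517 -0.002  0.1  ]
loose_cell [365. 219. 376. 227.] 0.6 [ 0.523 -0.215  0.044]
loose_cell [375. 200. 385. 208.] 0.59 [ 0.576 -0.242  0.048]
loose_cell [402. 202. 411. 211.] 0.43 [ 0.569 -0.319  0.043]
ram_rod [210. 236. 220. 249.] 0.51 [0.478 0.208 0.145]
rod_stand [204. 234. 235. 254.] 0.66 [0.474 0.203 0.111]
coupling [238. 163. 251. 171.] 0.44 [0.702 0.15  0.003]
scene [0.129 0.502 0.913]
loading_tube [314. 188. 345. 253.] 0.84 [0.512 0.011 0.108]
loose_cell [378. 172. 386. 191.] 0.52 [ 0.522 -0.21   0.028]
loose_cell [351. 144. 359. 158.] 0.41 [ 0.636 -0.256  0.031]
loose_cell [303. 165. 330. 178.] 0.41 [ 0.689 -0.162 -0.001]
ram_rod [268. 284. 287. 311.] 0.62 [0.471 0.218 0.123]
rod_stand [259. 284. 302. 344.] 0.8 [0.456 0.23  0.094]
coil [361. 252. 376. 266.] 0.66 [ 0.427 -0.02   0.003]
coupling [223. 234. 230. 249.] 0.54 [0.692 0.153 0.035]
coupling [316. 189. 345. 258.] 0.21 [0.51  0.011 0.099]
```

View pics/top1.png

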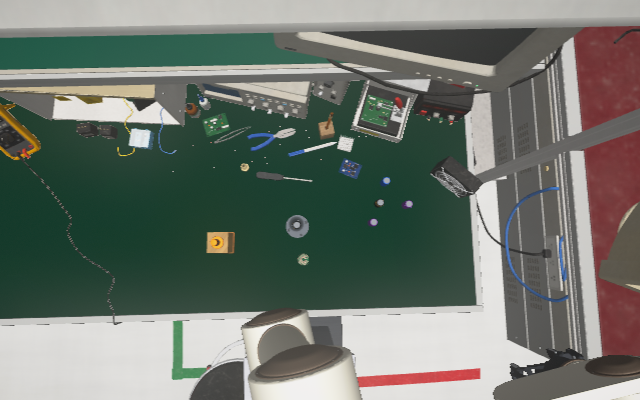

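View pics/scene1.png

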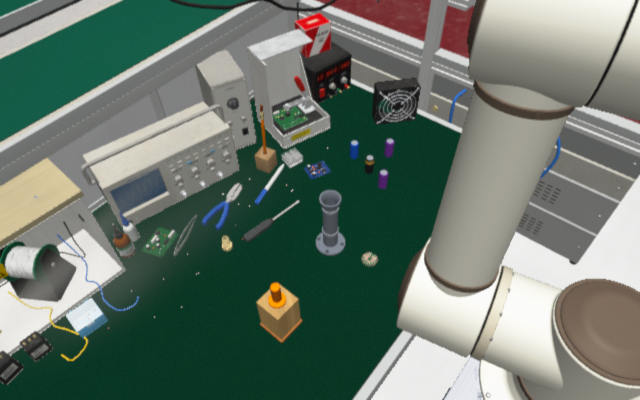

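Top view: tube at (297,226), stand and rod at (220,242), and the black cell at (380,203), between the blue (386,181) and purple (374,222) and (409,204) look-alikes. The scene view shows the same black cell at (369,163). Next I measure from the point clouds.

```bash
python3 - <<'E'
from h import *
from scipy.optimize import least_squares
P={n:arm.camera(n) for n in("top","scene")}
def fit(x,y):
    return least_squares(lambda a:np.hypot(x-a[0],y-a[1])-a[2],[x.mean(),y.mean(),.01],loss='soft_l1',f_scale=.001).x
for n,p in P.items():
    W=cloud(p); ok=p['depth']>0
    for o,c,r,z0,z1 in (("cell",(.574,-.24),.022,.046,.056),("cellside",(.574,-.24),.022,.01,.04),("purple1",(.523,-.212),.022,.046,.056),("blue",(.636,-.258),.022,.046,.056),("purple2",(.57,-.32),.022,.046,.056),
        ("tubetop",(.515,0),.04,.154,.166),("tubeside",(.515,0),.04,.04,.13),("rodtop",(.474,.215),.03,.126,.137),("collar",(.474,.215),.03,.098,.106),("handle",(.474,.215),.03,.106,.126),("stand",(.474,.205),.06,.090,.0975),("coil",(.43,-.02),.03,.008,.02)):
        m=ok&(np.hypot(W[...,0]-c[0],W[...,1]-c[1])<r)&(W[...,2]>z0)&(W[...,2]<z1); q=W[m]
        if len(q)<5: print(n,o,len(q));continue
        lo,hi=q.min(0),q.max(0)
        print(n,o,len(q),'mid',np.round((lo+hi)/2,4),'ext',np.round(hi-lo,3),'mean',np.round(q.mean(0),4),'fit',np.round(fit(q[:,0],q[:,1]),4))
    # colours
    
a=cv2.resize(P['top']['img'][165:260,195:420],None,fx=3.5,fy=3.5,interpolation=2); cv2.imwrite('pics/c1.png',a[...,::-1])
b=cv2.resize(P['scene']['img'][135:350,250:410],None,fx=2.7,fy=2.7,interpolation=2); cv2.imwrite('pics/c2.png',b[...,::-1])
E
```

```text
top cell 39 mid [ 0.5822 -0.2424  0.0495] ext [0.018 0.018 0.007] mean [ 0.5827 -0.2428  0.0496] fit [ 0.5832 -0.2424  0.0075]
top cellside 14 mid [ 0.5788 -0.2399  0.0249] ext [0.015 0.014 0.029] mean [ 0.5773 -0.2366  0.0247] fit [ 0.5834 -0.2448  0.0121]
top purple1 42 mid [ 0.5271 -0.2217  0.051 ] ext [0.02 0.02 0.01] mean [ 0.5268 -0.2217  0.0501] fit [ 0.527  -0.2214  0.0077]
top blue 44 mid [ 0.6442 -0.2638  0.0511] ext [0.02  0.02  0.009] mean [ 0.6448 -0.2639  0.0499] fit [ 0.6447 -0.2636  0.0078]
top purple2 45 mid [ 0.576  -0.324   0.0502] ext [0.02  0.021 0.008] mean [ 0.5764 -0.3242  0.0494] fit [ 0.576  -0.324   0.0077]
top tubetop 112 mid [ 0.5219 -0.0043  0.1593] ext [0.044 0.044 0.011] mean [ 0.5221 -0.0039  0.1584] fit [ 0.5218 -0.0035  0.0199]
top tubeside 69 mid [ 0.5233 -0.0034  0.089 ] ext [0.022 0.024 0.081] mean [ 0.5236 -0.0028  0.0999] fit [ 0.5237 -0.0028  0.009 ]
top rodtop 6 mid [0.4797 0.2063 0.1327] ext [0.016 0.005 0.007] mean [0.4805 0.2057 0.132 ] fit [0.4798 0.2128 0.009 ]
top collar 75 mid [0.4786 0.2142 0.1015] ext [0.04  0.052 0.007] mean [0.4777
[... 1255 characters left out ...]
ext [0.035 0.034 0.089] mean [0.515  0.0068 0.0874] fit [ 0.5212 -0.0013  0.0155]
scene rodtop 33 mid [0.4788 0.2154 0.1315] ext [0.016 0.017 0.01 ] mean [0.4753 0.2175 0.1318] fit [0.4801 0.2139 0.0089]
scene collar 137 mid [0.4793 0.2156 0.1018] ext [0.032 0.035 0.008] mean [0.4758 0.2176 0.1007] fit [0.4806 0.2135 0.0136]
scene handle 51 mid [0.4779 0.2155 0.1164] ext [0.016 0.016 0.019] mean [0.475  0.2182 0.1162] fit [0.4804 0.2139 0.0089]
scene stand 531 mid [0.4795 0.2142 0.0938] ext [0.058 0.059 0.007] mean [0.4752 0.2181 0.0943] fit [0.4801 0.2139 0.0258]
scene coil 134 mid [ 0.4248 -0.0173  0.0134] ext [0.032 0.032 0.011] mean [ 0.4241 -0.016   0.0121] fit [ 0.4236 -0.0158  0.0118]
```

View pics/c1.png

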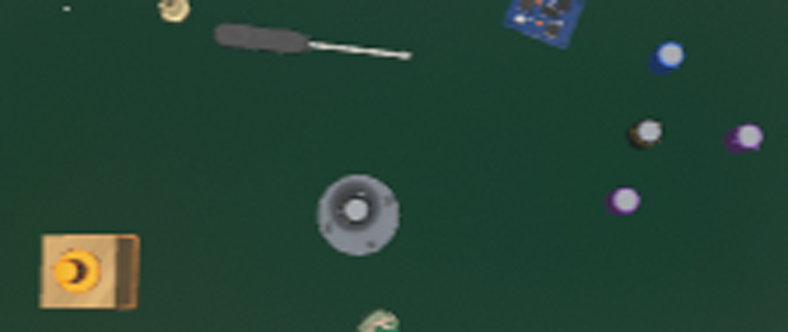

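View pics/c2.png

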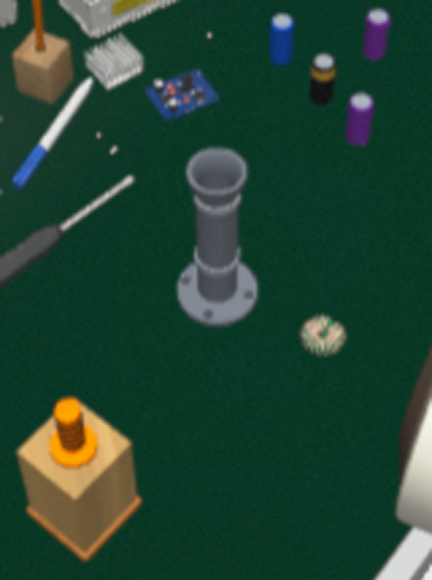

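```bash
cat >> h.py <<'E'
from scipy.spatial.transform import Rotation as Ro
def go(x,y,z):
    s=arm.read_state(); R=Ro.from_quat(s['ee_rot']); D=Ro.from_quat([1,0,0,0])
    print('t',round(float(s['t']),2),'pos',np.round(s['ee_pos'],4),'F',np.round(s['ft_force'],1),'gap',round(float(s['finger_gap']),4))
    print('shift',np.round(R.inv().apply(np.array([x,y,z])-s['ee_pos']),4),'rot',np.round(np.degrees((R.inv()*D).as_rotvec()),2))
E
python3 -c "
from h import *
go(.582,-.2412,.12)"
```

```text
t 0.8 pos [ 0.1889 -0.5431  0.2563] F [0.6 0.4 0.6] gap 0.0853
shift [ 0.4704 -0.1559  0.1363] rot [-0.    0.   19.18]
```

servo_tool(
  motion=[
    {"translation": [0.4704,-0.1559,0.1363],"delta_rot": [0,0,19.2],"fingers": 0.6},
    {"translation": [0.4704,-0.1559,0.1363],"delta_rot": [0,0,19.2],"fingers": 0.6},
    {"translation": [0.4704,-0.1559,0.1363],"delta_rot": [0,0,19.2],"fingers": 0.6},
    {"translation": [0.4704,-0.1559,0.1363],"delta_rot": [0,0,19.2],"fingers": 0.6},
    {"translation": [0.4704,-0.1559,0.1363],"delta_rot": [0,0,19.2],"fingers": 0.6},
    {"translation": [0.4704,-0.1559,0.1363],"delta_rot": [0,0,19.2],"fingers": 0.6},
    {"translation": [0.4704,-0.1559,0.1363],"delta_rot": [0,0,19.2],"fingers": 0.6},
    {"translation": [0.4704,-0.1559,0.1363],"delta_rot": [0,0,19.2],"fingers": 0.6},
    {"translation": [0.4704,-0.1559,0.1363],"delta_rot": [0,0,19.2],"fingers": 0.6},
    {"translation": [0.4704,-0.1559,0.1363],"delta_rot": [0,0,19.2],"fingers": 0.6},
    {"translation": [0.4704,-0.1559,0.1363],"delta_rot": [0,0,19.2],"fingers": 0.6},
    {"translation": [0.4704,-0.1559,0.1363],"delta_rot": [0,0,19.2],"fingers": 0.6},
    {"translation": [0.4704,-0.1559,0.1363],"delta_rot": [0,0,19.2],"fingers": 0.6},
    {"translation": [0.4704,-0.1559,0.1363],"delta_rot": [0,0,19.2],"fingers": 0.6},
  ],
  grip_force=30,
)

```text
t: 2.55
ee_pos: [0.5817, -0.2416, 0.1202]
ee_rot: [1.0, -0.0, 0.0, 0.0]
ft_force: [0.2, -0.8, -0.4]
finger_gap: 0.0509
```

```bash
python3 -c "
from h import *
go(.582,-.2412,.053)"
```

```text
t 2.55 pos [ 0.5817 -0.2416  0.1202] F [ 0.2 -0.8 -0.4] gap 0.0509
shift [ 0.0003 -0.0004  0.0672] rot [ 0.01 -0.01 -0.05]
```

Descend and grip, then lift.

servo_tool(
  motion=[
    {"translation": [0,0,0.035],"fingers": 0.6},
    {"translation": [0,0,0.067],"fingers": 0.6},
    {"translation": [0,0,0.067],"fingers": 0.6},
    {"translation": [0,0,0.067],"fingers": 0.0},
    {"translation": [0,0,0.067],"fingers": 0.0},
    {"translation": [0,0,0.067],"fingers": 0.0},
    {"translation": [0,0,0.067],"fingers": 0.0},
    {"translation": [0,0,0.067],"fingers": 0.0},
    {"translation": [0,0,0.067],"fingers": 0.0},
  ],
  grip_force=30,
)

```text
invalid input
```

servo_tool(
  motion=[
    {"translation": [0,0,-0.04],"fingers": 0.0},
    {"translation": [0,0,-0.1],"fingers": 0.0},
    {"translation": [0,0,-0.16],"fingers": 0.0},
    {"translation": [0,0,-0.187],"fingers": 0.0},
    {"translation": [0,0,-0.187],"fingers": 0.0},
  ],
)

```text
invalid input
```

```bash
python3 -c "
from h import *
go(.5215,-.0023,.24)"
```

```text
t 2.55 pos [ 0.5817 -0.2416  0.1202] F [ 0.2 -0.8 -0.4] gap 0.0509
shift [-0.0604 -0.2393 -0.1198] rot [ 0.01 -0.01 -0.05]
```

servo_tool(
  motion=[
    {"translation": [0,0,0.035],"delta_rot": [0,0,0],"fingers": 0.6},
    {"translation": [0,0,0.067],"delta_rot": [0,0,0],"fingers": 0.6},
    {"translation": [0,0,0.067],"delta_rot": [0,0,0],"fingers": 0.6},
    {"translation": [0,0,0.067],"delta_rot": [0,0,0],"fingers": 0.0},
    {"translation": [0,0,0.067],"delta_rot": [0,0,0],"fingers": 0.0},
    {"translation": [0,0,0.067],"delta_rot": [0,0,0],"fingers": 0.0},
    {"translation": [0,0,0.067],"delta_rot": [0,0,0],"fingers": 0.0},
    {"translation": [0,0,0.067],"delta_rot": [0,0,0],"fingers": 0.0},
    {"translation": [0,0,0.067],"delta_rot": [0,0,0],"fingers": 0.0},
  ],
  grip_force=30,
)

```text
t: 3.68
ee_pos: [0.5827, -0.2416, 0.0547]
ee_rot: [1.0, -0.0, 0.001, 0.001]
ft_force: [-0.3, 0.9, 7.9]
finger_gap: 0.0207
```

```bash
python3 - <<'E'
from h import *
p=arm.camera("scene"); b=cv2.resize(p['img'][90:230,310:460],None,fx=4,fy=4,interpolation=2); cv2.imwrite('pics/c3.png',b[...,::-1])
go(.5827,-.2416,.053)
E
```

```text
t 3.73 pos [ 0.5826 -0.2416  0.0547] F [-0.9  0.7  8.4] gap 0.0206
shift [ 0.     -0.      0.0017] rot [ 0.07 -0.13 -0.02]
```

View pics/c3.png

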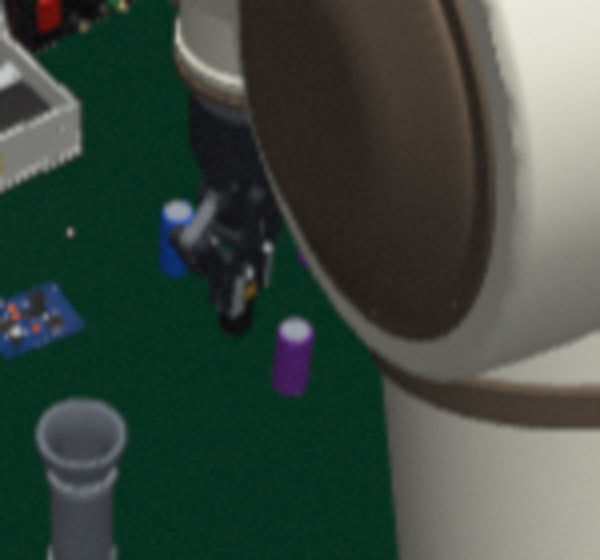

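The fingers hold the upper half of the cell, but the gap of 20.7 mm and the 8 N upward force mean the pads are on the bevel. I'll open, go 8 mm lower and regrip.

servo_tool(
  motion=[
    {"translation": [0,0,0],"delta_rot": [0,0,0],"fingers": 0.5},
    {"translation": [0,0,0],"delta_rot": [0,0,0],"fingers": 0.5},
    {"translation": [0,0,0.006],"delta_rot": [0,0,0],"fingers": 0.5},
    {"translation": [0,0,0.006],"delta_rot": [0,0,0],"fingers": 0.5},
    {"translation": [0,0,0.006],"delta_rot": [0,0,0],"fingers": 0.0},
    {"translation": [0,0,0.006],"delta_rot": [0,0,0],"fingers": 0.0},
    {"translation": [0,0,0.006],"delta_rot": [0,0,0],"fingers": 0.0},
    {"translation": [0,0,0.006],"delta_rot": [0,0,0],"fingers": 0.0},
    {"translation": [0,0,0.006],"delta_rot": [0,0,0],"fingers": 0.0},
  ],
  grip_force=30,
)

```text
t: 4.85
ee_pos: [0.582, -0.2412, 0.047]
ee_rot: [1.0, -0.0, -0.0, -0.0]
ft_force: [0.7, 0.4, -0.7]
finger_gap: 0.0208
```

servo_tool(
  motion=[
    {"translation": [0,0,-0.04],"delta_rot": [0,0,0],"fingers": 0.0},
    {"translation": [0,0,-0.1],"delta_rot": [0,0,0],"fingers": 0.0},
    {"translation": [0,0,-0.16],"delta_rot": [0,0,0],"fingers": 0.0},
    {"translation": [0,0,-0.195],"delta_rot": [0,0,0],"fingers": 0.0},
    {"translation": [0,0,-0.195],"delta_rot": [0,0,0],"fingers": 0.0},
    {"translation": [0,0,-0.195],"delta_rot": [0,0,0],"fingers": 0.0},
  ],
)

```text
t: 5.6
ee_pos: [0.5817, -0.2411, 0.2411]
ee_rot: [1.0, -0.0, -0.0, -0.0]
ft_force: [0.4, -0.2, -0.6]
finger_gap: 0.021
```

```bash
python3 -c "
from h import *
go(.5215,-.0023,.242)"
```

```text
t 5.6 pos [ 0.5817 -0.2411  0.2411] F [ 0.4 -0.2 -0.6] gap 0.021
shift [-0.0603 -0.2388 -0.0007] rot [-0.04  0.05 -0.02]
```

servo_tool(
  motion=[
    {"translation": [-0.015,-0.06,0],"delta_rot": [0,0,0],"fingers": 0.0},
    {"translation": [-0.03,-0.12,0],"delta_rot": [0,0,0],"fingers": 0.0},
    {"translation": [-0.045,-0.18,0],"delta_rot": [0,0,0],"fingers": 0.0},
    {"translation": [-0.0603,-0.2388,0],"delta_rot": [0,0,0],"fingers": 0.0},
    {"translation": [-0.0603,-0.2388,0],"delta_rot": [0,0,0],"fingers": 0.0},
    {"translation": [-0.0603,-0.2388,0],"delta_rot": [0,0,0],"fingers": 0.0},
    {"translation": [-0.0603,-0.2388,0],"delta_rot": [0,0,0],"fingers": 0.0},
  ],
)

```text
t: 6.48
ee_pos: [0.5219, -0.0034, 0.2413]
ee_rot: [1.0, -0.001, -0.001, -0.0]
ft_force: [-0.6, -0.3, -0.4]
finger_gap: 0.021
```

```bash
python3 - <<'E'
from h import *
p=arm.camera("scene"); b=cv2.resize(p['img'][120:270,260:410],None,fx=4,fy=4,interpolation=2); cv2.imwrite('pics/c4.png',b[...,::-1])
go(.5215,-.0023,.190)
E
```

```text
t 6.53 pos [ 0.5219 -0.0035  0.2415] F [ 0.3  0.7 -0. ] gap 0.0206
shift [-0.0004 -0.0012  0.0515] rot [-0.01  0.05 -0.1 ]
```

View pics/c4.png

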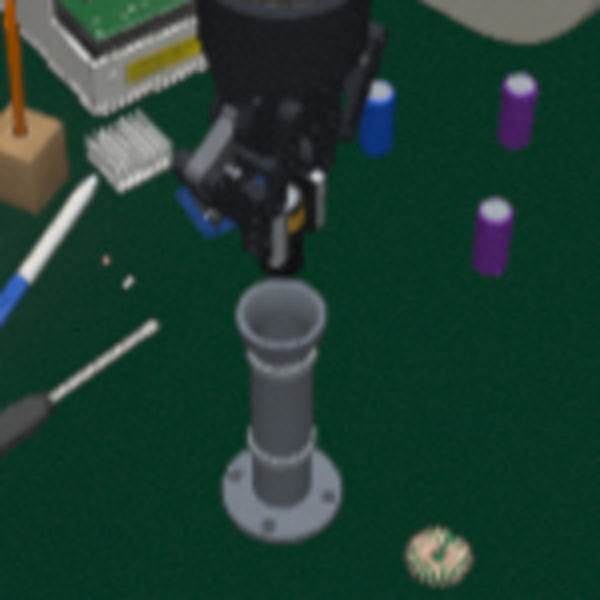

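The cell is gripped and centred over the tube mouth (280,315 in the crop). Lowering it.

servo_tool(
  motion=[
    {"translation": [0,-0.001,0.012],"delta_rot": [0,0,0],"fingers": 0.0},
    {"translation": [0,-0.001,0.024],"delta_rot": [0,0,0],"fingers": 0.0},
    {"translation": [0,-0.001,0.034],"delta_rot": [0,0,0],"fingers": 0.0},
    {"translation": [0,-0.001,0.04],"delta_rot": [0,0,0],"fingers": 0.0},
    {"translation": [0,-0.001,0.045],"delta_rot": [0,0,0],"fingers": 0.0},
    {"translation": [0,-0.001,0.049],"delta_rot": [0,0,0],"fingers": 0.0},
    {"translation": [0,-0.001,0.052],"delta_rot": [0,0,0],"fingers": 0.0},
    {"translation": [0,-0.001,0.052],"delta_rot": [0,0,0],"fingers": 0.0},
  ],
)

```text
t: 7.52
ee_pos: [0.5217, -0.0014, 0.19]
ee_rot: [1.0, -0.0, -0.0, -0.0]
ft_force: [-0.4, -0.6, -0.3]
finger_gap: 0.0209
```

servo_tool(
  motion=[
    {"translation": [0,0.0005,0.002],"delta_rot": [0,0,0],"fingers": 0.0},
    {"translation": [0,0.0005,0.002],"delta_rot": [0,0,0],"fingers": 0.0},
    {"translation": [0,0.0005,0.002],"delta_rot": [0,0,0],"fingers": 0.4},
    {"translation": [0,0.0005,0.002],"delta_rot": [0,0,0],"fingers": 0.4},
    {"translation": [0,0.0005,0.002],"delta_rot": [0,0,0],"fingers": 0.4},
    {"translation": [0,0.0005,0.002],"delta_rot": [0,0,0],"fingers": 0.4},
    {"translation": [0,0.0005,-0.03],"delta_rot": [0,0,0],"fingers": 0.5},
    {"translation": [0,0.0005,-0.06],"delta_rot": [0,0,0],"fingers": 0.5},
    {"translation": [0,0.0005,-0.06],"delta_rot": [0,0,0],"fingers": 0.5},
  ],
)

```text
t: 8.65
ee_pos: [0.5224, -0.002, 0.2522]
ee_rot: [1.0, -0.0, 0.002, 0.0]
ft_force: [0.3, 0.3, 0.4]
finger_gap: 0.0423
```

```bash
python3 - <<'E'
from h import *
p=arm.camera("scene"); b=cv2.resize(p['img'][120:270,260:410],None,fx=4,fy=4,interpolation=2); cv2.imwrite('pics/c5.png',b[...,::-1])
W=cloud(p); m=(p['depth']>0)&(np.hypot(W[...,0]-.5215,W[...,1]+.0023)<.02)&(W[...,2]>.1)&(W[...,2]<.205)
print(np.round(np.percentile(W[m][:,2],[50,90,99]),4))
q=W[m&(W[...,2]>.165)]; print(len(q), np.round(q.mean(0),4) if len(q) else '')
go(.480,.2132,.250)
E
```

```text
[0.1455 0.1573 0.1605]
0 
t 8.7 pos [ 0.522  -0.002   0.2506] F [ 0.2 -0.9 -0.9] gap 0.0432
shift [-0.042  -0.2151  0.0005] rot [ 0.01 -0.08 -0.02]
```

View pics/c5.png

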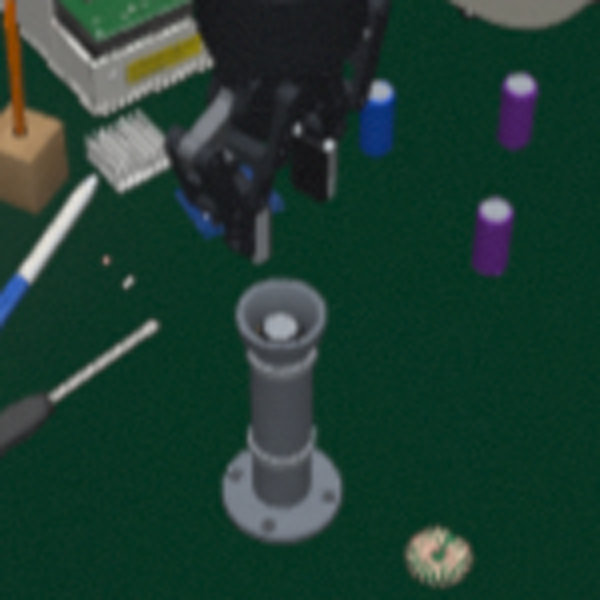

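The cell dropped through the funnel onto the other; its top shows inside the mouth at (281,327). Now the rod.

servo_tool(
  motion=[
    {"translation": [-0.0125,-0.06,0],"delta_rot": [0,0,0],"fingers": 0.55},
    {"translation": [-0.024,-0.12,0],"delta_rot": [0,0,0],"fingers": 0.55},
    {"translation": [-0.036,-0.18,0],"delta_rot": [0,0,0],"fingers": 0.55},
    {"translation": [-0.042,-0.2151,0],"delta_rot": [0,0,0],"fingers": 0.55},
    {"translation": [-0.042,-0.2151,0],"delta_rot": [0,0,0],"fingers": 0.55},
    {"translation": [-0.042,-0.2151,0],"delta_rot": [0,0,0],"fingers": 0.55},
    {"translation": [-0.042,-0.2151,0.05],"delta_rot": [0,0,0],"fingers": 0.55},
    {"translation": [-0.042,-0.2151,0.08],"delta_rot": [0,0,0],"fingers": 0.55},
    {"translation": [-0.042,-0.2151,0.08],"delta_rot": [0,0,0],"fingers": 0.55},
  ],
)

```text
t: 9.82
ee_pos: [0.4791, 0.2119, 0.1681]
ee_rot: [1.0, -0.001, -0.002, 0.001]
ft_force: [-0.1, -0.0, 0.9]
finger_gap: 0.0469
```

```bash
python3 - <<'E'
from h import *
go(.480,.2132,.129)
p=arm.camera("top"); W=cloud(p)
m=(p['depth']>0)&(np.hypot(W[...,0]-.5215,W[...,1]+.0023)<.011)
z=W[m][:,2]; print(len(z),np.round(np.sort(z)[::4],3))
E
```

```text
t 9.82 pos [0.4791 0.2119 0.1681] F [-0.1 -0.   0.9] gap 0.0469
shift [ 0.001  -0.0013  0.0391] rot [ 0.06  0.22 -0.11]
55 [0.048 0.127 0.144 0.146 0.147 0.147 0.148 0.148 0.148 0.149 0.149 0.15
 0.15  0.151]
```

servo_tool(
  motion=[
    {"translation": [0,0,0.02],"delta_rot": [0,0,0],"fingers": 0.55},
    {"translation": [0,0,0.034],"delta_rot": [0,0,0],"fingers": 0.55},
    {"translation": [0,0,0.038],"delta_rot": [0,0,0],"fingers": 0.55},
    {"translation": [0,0,0.038],"delta_rot": [0,0,0],"fingers": 0.55},
    {"translation": [0,0,0.038],"delta_rot": [0,0,0],"fingers": 0.55},
  ],
)

```text
t: 10.5
ee_pos: [0.4801, 0.2133, 0.1327]
ee_rot: [1.0, -0.0, 0.0, -0.0]
ft_force: [0.7, 0.4, -0.9]
finger_gap: 0.0469
```

servo_tool(
  motion=[
    {"translation": [0,0,0.003],"delta_rot": [0,0,0],"fingers": 0.55},
    {"translation": [0,0,0.003],"delta_rot": [0,0,0],"fingers": 0.0},
    {"translation": [0,0,0.003],"delta_rot": [0,0,0],"fingers": 0.0},
    {"translation": [0,0,0.003],"delta_rot": [0,0,0],"fingers": 0.0},
    {"translation": [0,0,0.003],"delta_rot": [0,0,0],"fingers": 0.0},
    {"translation": [0,0,0.003],"delta_rot": [0,0,0],"fingers": 0.0},
    {"translation": [0,0,0.003],"delta_rot": [0,0,0],"fingers": 0.0},
    {"translation": [0,0,0.003],"delta_rot": [0,0,0],"fingers": 0.0},
  ],
  grip_force=60,
)

```text
t: 11.5
ee_pos: [0.4799, 0.2132, 0.1292]
ee_rot: [1.0, -0.0, 0.0, -0.0]
ft_force: [-1.8, 0.3, 5.6]
finger_gap: 0.0166
```

servo_tool(
  motion=[
    {"translation": [0,0,-0.02],"delta_rot": [0,0,0],"fingers": 0.0},
    {"translation": [0,0,-0.06],"delta_rot": [0,0,0],"fingers": 0.0},
    {"translation": [0,0,-0.1],"delta_rot": [0,0,0],"fingers": 0.0},
    {"translation": [0,0,-0.14],"delta_rot": [0,0,0],"fingers": 0.0},
    {"translation": [0,0,-0.165],"delta_rot": [0,0,0],"fingers": 0.0},
    {"translation": [0,0,-0.165],"delta_rot": [0,0,0],"fingers": 0.0},
    {"translation": [0,0,-0.165],"delta_rot": [0,0,0],"fingers": 0.0},
    {"translation": [0,0,-0.165],"delta_rot": [0,0,0],"fingers": 0.0},
  ],
)

```text
t: 12.5
ee_pos: [0.4795, 0.2131, 0.2927]
ee_rot: [1.0, -0.0, -0.001, 0.0]
ft_force: [0.4, -0.1, -1.4]
finger_gap: 0.0169
```

```bash
python3 - <<'E'
from h import *
go(.5215,-.0023,.294)
p=arm.camera("scene"); b=cv2.resize(p['img'][150:350,190:340],None,fx=3,fy=3,interpolation=2); cv2.imwrite('pics/c6.png',b[...,::-1])
W=cloud(p)
for z0,z1 in((.18,.2),(.2,.22),(.22,.24),(.262,.272)):
    m=(p['depth']>0)&(np.hypot(W[...,0]-.48,W[...,1]-.213)<.03)&(W[...,2]>z0)&(W[...,2]<z1); q=W[m]
    if len(q): print(z0,len(q),np.round(q.mean(0),4),np.round(q.min(0),4))
E
```

```text
t 12.5 pos [0.4795 0.2131 0.2927] F [ 0.4 -0.1 -1.4] gap 0.0169
shift [ 0.042   0.2154 -0.0013] rot [ 0.02  0.11 -0.02]
0.18 54 [0.4751 0.2171 0.1898] [0.47   0.2077 0.1806]
0.2 63 [0.4754 0.2172 0.2099] [0.4709 0.2089 0.2   ]
0.22 60 [0.4753 0.217  0.2301] [0.4718 0.2089 0.2201]
0.262 103 [0.4699 0.2151 0.2653] [0.4627 0.1997 0.262 ]
```

View pics/c6.png

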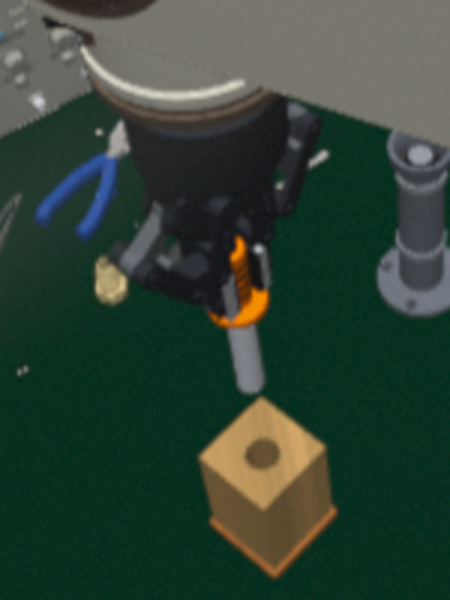

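The rod hangs straight in the grip (tip at 250,388). Moving over the tube.

servo_tool(
  motion=[
    {"translation": [0.01,0.05,-0.005],"delta_rot": [0,0,0],"fingers": 0.0},
    {"translation": [0.02,0.105,-0.005],"delta_rot": [0,0,0],"fingers": 0.0},
    {"translation": [0.032,0.16,-0.005],"delta_rot": [0,0,0],"fingers": 0.0},
    {"translation": [0.042,0.205,-0.005],"delta_rot": [0,0,0],"fingers": 0.0},
    {"translation": [0.042,0.2155,0],"delta_rot": [0,0,0],"fingers": 0.0},
    {"translation": [0.042,0.2155,0],"delta_rot": [0,0,0],"fingers": 0.0},
    {"translation": [0.042,0.2155,0],"delta_rot": [0,0,0],"fingers": 0.0},
    {"translation": [0.042,0.2155,0],"delta_rot": [0,0,0],"fingers": 0.0},
  ],
)

```text
t: 13.55
ee_pos: [0.5217, -0.0013, 0.2942]
ee_rot: [1.0, 0.001, 0.0, -0.0]
ft_force: [-0.3, -0.3, -2.1]
finger_gap: 0.0168
```

```bash
python3 - <<'E'
from h import *
for i in range(4): arm.camera("top"); go(.5215,-.0023,.27)
E
```

```text
t 13.6 pos [ 0.5217 -0.0014  0.2942] F [-0.6 -0.3 -1.4] gap 0.0165
shift [-0.0002  0.0009  0.0242] rot [-0.01 -0.02  0.06]
t 13.65 pos [ 0.5217 -0.0016  0.2942] F [-0.   0.1 -1.5] gap 0.0169
shift [-0.0002  0.0007  0.0242] rot [-0.01 -0.01  0.05]
t 13.7 pos [ 0.5217 -0.0017  0.2941] F [-0.4  0.5 -0.8] gap 0.0164
shift [-0.0002  0.0006  0.0241] rot [-0.01 -0.01  0.04]
t 13.75 pos [ 0.5217 -0.0019  0.2941] F [-0.5  0.2 -1.2] gap 0.0166
shift [-0.0002  0.0004  0.0241] rot [-0.   -0.    0.02]
```

servo_tool(
  motion=[
    {"translation": [0,0,0.01],"delta_rot": [0,0,0],"fingers": 0.0},
    {"translation": [0,0,0.018],"delta_rot": [0,0,0],"fingers": 0.0},
    {"translation": [0,0,0.024],"delta_rot": [0,0,0],"fingers": 0.0},
    {"translation": [0,0,0.027],"delta_rot": [0,0,0],"fingers": 0.0},
    {"translation": [0,0,0.029],"delta_rot": [0,0,0],"fingers": 0.0},
    {"translation": [0,0,0.031],"delta_rot": [0,0,0],"fingers": 0.0},
    {"translation": [0,0,0.033],"delta_rot": [0,0,0],"fingers": 0.0},
  ],
)

```text
t: 14.62
ee_pos: [0.5219, -0.0024, 0.2612]
ee_rot: [1.0, -0.0, 0.0, -0.0]
ft_force: [-0.4, -0.0, 1.3]
finger_gap: 0.0159
```

servo_tool(
  motion=[
    {"translation": [0,0,0.001],"delta_rot": [0,0,0],"fingers": 0.0},
    {"translation": [0,0,0.002],"delta_rot": [0,0,0],"fingers": 0.0},
    {"translation": [0,0,0.003],"delta_rot": [0,0,0],"fingers": 0.0},
  ],
)

```text
t: 15.0
ee_pos: [0.5218, -0.0023, 0.2581]
ee_rot: [1.0, -0.0, 0.0, -0.0]
ft_force: [0.6, -0.2, 1.5]
finger_gap: 0.0165
```

servo_tool(
  motion=[
    {"translation": [0,0,0.001],"delta_rot": [0,0,0],"fingers": 0.0},
    {"translation": [0,0,0.002],"delta_rot": [0,0,0],"fingers": 0.0},
    {"translation": [0,0,0.003],"delta_rot": [0,0,0],"fingers": 0.0},
  ],
)

```text
t: 15.38
ee_pos: [0.5217, -0.0023, 0.2549]
ee_rot: [1.0, -0.0, -0.0, -0.0]
ft_force: [0.1, -0.7, 1.8]
finger_gap: 0.0168
```

servo_tool(
  motion=[
    {"translation": [0,0,0.001],"delta_rot": [0,0,0],"fingers": 0.0},
    {"translation": [0,0,0.002],"delta_rot": [0,0,0],"fingers": 0.0},
    {"translation": [0,0,0.003],"delta_rot": [0,0,0],"fingers": 0.0},
  ],
)

```text
t: 15.75
ee_pos: [0.5217, -0.0023, 0.252]
ee_rot: [1.0, -0.0, -0.0, -0.0]
ft_force: [0.6, -0.4, 2.0]
finger_gap: 0.0168
```

servo_tool(
  motion=[
    {"translation": [0,0,0.001],"delta_rot": [0,0,0],"fingers": 0.0},
    {"translation": [0,0,0.002],"delta_rot": [0,0,0],"fingers": 0.0},
    {"translation": [0,0,0.003],"delta_rot": [0,0,0],"fingers": 0.0},
  ],
)

```text
t: 16.12
ee_pos: [0.5217, -0.0023, 0.2489]
ee_rot: [1.0, -0.0, -0.0, -0.0]
ft_force: [0.0, 0.0, 1.6]
finger_gap: 0.0164
```

servo_tool(
  motion=[
    {"translation": [0,0,0.001],"delta_rot": [0,0,0],"fingers": 0.0},
    {"translation": [0,0,0.002],"delta_rot": [0,0,0],"fingers": 0.0},
    {"translation": [0,0,0.003],"delta_rot": [0,0,0],"fingers": 0.0},
  ],
)

```text
t: 16.5
ee_pos: [0.5218, -0.0023, 0.246]
ee_rot: [1.0, -0.0, 0.0, -0.0]
ft_force: [0.2, -0.5, 1.6]
finger_gap: 0.0163
```

servo_tool(
  motion=[
    {"translation": [0,0,0.001],"delta_rot": [0,0,0],"fingers": 0.0},
    {"translation": [0,0,0.002],"delta_rot": [0,0,0],"fingers": 0.0},
    {"translation": [0,0,0.003],"delta_rot": [0,0,0],"fingers": 0.0},
  ],
)

```text
t: 16.88
ee_pos: [0.5218, -0.0023, 0.2431]
ee_rot: [1.0, -0.0, 0.0, -0.0]
ft_force: [0.0, -0.6, 5.0]
finger_gap: 0.0164
```

servo_tool(
  motion=[
    {"translation": [0,0,0.001],"delta_rot": [0,0,0],"fingers": 0.0},
    {"translation": [0,0,0.002],"delta_rot": [0,0,0],"fingers": 0.0},
    {"translation": [0,0,0.003],"delta_rot": [0,0,0],"fingers": 0.0},
  ],
)

```text
t: 17.25
ee_pos: [0.522, -0.0023, 0.2406]
ee_rot: [1.0, -0.0, 0.001, 0.0]
ft_force: [-1.4, -0.1, 10.4]
finger_gap: 0.0164
```

servo_tool(
  motion=[
    {"translation": [0,0,0.0005],"delta_rot": [0,0,0],"fingers": 0.0},
    {"translation": [0,0,0.001],"delta_rot": [0,0,0],"fingers": 0.0},
    {"translation": [0,0,0.001],"delta_rot": [0,0,0],"fingers": 0.0},
    {"translation": [0,0,0.001],"delta_rot": [0,0,0],"fingers": 0.0},
  ],
)

```text
t: 17.75
ee_pos: [0.522, -0.0024, 0.2398]
ee_rot: [1.0, -0.0, 0.001, 0.0]
ft_force: [-1.3, 0.7, 10.6]
finger_gap: 0.0167
```

servo_tool(
  motion=[
    {"translation": [0,0,0.001],"delta_rot": [0,0,0],"fingers": 0.0},
    {"translation": [0,0,0.0018],"delta_rot": [0,0,0],"fingers": 0.0},
    {"translation": [0,0,0.0018],"delta_rot": [0,0,0],"fingers": 0.0},
    {"translation": [0,0,0.0018],"delta_rot": [0,0,0],"fingers": 0.0},
    {"translation": [0,0,0.0018],"delta_rot": [0,0,0],"fingers": 0.0},
  ],
)

```text
t: 18.38
ee_pos: [0.5221, -0.0024, 0.2382]
ee_rot: [1.0, -0.0, 0.001, 0.0]
ft_force: [-0.8, 0.8, 12.6]
finger_gap: 0.0167
```

servo_tool(
  motion=[
    {"translation": [0,0,0.0008],"delta_rot": [0,0,0],"fingers": 0.0},
    {"translation": [0,0,0.0008],"delta_rot": [0,0,0],"fingers": 0.0},
    {"translation": [0,0,0.0008],"delta_rot": [0,0,0],"fingers": 0.0},
    {"translation": [0,0,0.0008],"delta_rot": [0,0,0],"fingers": 0.0},
    {"translation": [0,0,0.0008],"delta_rot": [0,0,0],"fingers": 0.0},
    {"translation": [0,0,0.0008],"delta_rot": [0,0,0],"fingers": 0.0},
    {"translation": [0,0,0.0008],"delta_rot": [0,0,0],"fingers": 0.0},
    {"translation": [0,0,0.0008],"delta_rot": [0,0,0],"fingers": 0.0},
  ],
)

```text
t: 19.38
ee_pos: [0.5221, -0.0024, 0.2375]
ee_rot: [1.0, -0.0, 0.001, 0.0]
ft_force: [-1.3, -0.9, 14.0]
finger_gap: 0.0165
```

About 15.4 N net (with the rod's weight added back), held for 1 s. Withdrawing.

servo_tool(
  motion=[
    {"translation": [0,0,-0.003],"delta_rot": [0,0,0],"fingers": 0.0},
    {"translation": [0,0,-0.008],"delta_rot": [0,0,0],"fingers": 0.0},
    {"translation": [0,0,-0.02],"delta_rot": [0,0,0],"fingers": 0.0},
    {"translation": [0,0,-0.04],"delta_rot": [0,0,0],"fingers": 0.0},
    {"translation": [0,0,-0.058],"delta_rot": [0,0,0],"fingers": 0.0},
    {"translation": [0,0,-0.058],"delta_rot": [0,0,0],"fingers": 0.0},
    {"translation": [0,0,-0.058],"delta_rot": [0,0,0],"fingers": 0.0},
  ],
)

```text
t: 20.25
ee_pos: [0.5216, -0.0023, 0.2938]
ee_rot: [1.0, -0.0, -0.0, -0.0]
ft_force: [0.4, 0.3, -1.7]
finger_gap: 0.0167
```

```bash
python3 - <<'E'
from h import *
go(.48,.2132,.293)
E
```

```text
t 20.25 pos [ 0.5216 -0.0023  0.2938] F [ 0.4  0.3 -1.7] gap 0.0167
shift [-0.0417 -0.2155  0.0009] rot [-0.01  0.04 -0.02]
```

servo_tool(
  motion=[
    {"translation": [-0.01,-0.05,0],"delta_rot": [0,0,0],"fingers": 0.0},
    {"translation": [-0.02,-0.105,0],"delta_rot": [0,0,0],"fingers": 0.0},
    {"translation": [-0.032,-0.16,0],"delta_rot": [0,0,0],"fingers": 0.0},
    {"translation": [-0.0417,-0.2,0],"delta_rot": [0,0,0],"fingers": 0.0},
    {"translation": [-0.0417,-0.2155,0],"delta_rot": [0,0,0],"fingers": 0.0},
    {"translation": [-0.0417,-0.2155,0],"delta_rot": [0,0,0],"fingers": 0.0},
    {"translation": [-0.0417,-0.2155,0.04],"delta_rot": [0,0,0],"fingers": 0.0},
    {"translation": [-0.0417,-0.2155,0.07],"delta_rot": [0,0,0],"fingers": 0.0},
    {"translation": [-0.0417,-0.2155,0.07],"delta_rot": [0,0,0],"fingers": 0.0},
    {"translation": [-0.0417,-0.2155,0.07],"delta_rot": [0,0,0],"fingers": 0.0},
  ],
)

```text
t: 21.5
ee_pos: [0.4807, 0.2126, 0.2257]
ee_rot: [1.0, -0.001, 0.001, -0.0]
ft_force: [-0.7, 0.1, -0.7]
finger_gap: 0.0165
```

```bash
python3 - <<'E'
from h import *
p=arm.camera("scene"); b=cv2.resize(p['img'][200:350,210:340],None,fx=4,fy=4,interpolation=2); cv2.imwrite('pics/c7.png',b[...,::-1])
W=cloud(p)
for z0,z1 in((.12,.135),(.14,.16),(.16,.18)):
    m=(p['depth']>0)&(np.hypot(W[...,0]-.48,W[...,1]-.213)<.03)&(W[...,2]>z0)&(W[...,2]<z1); q=W[m]
    if len(q): print(z0,len(q),np.round(q.mean(0),4),np.round(q.min(0),4))
go(.48,.2132,.13)
E
```

```text
0.12 39 [0.4769 0.2166 0.1277] [0.4731 0.2083 0.12  ]
0.14 44 [0.4765 0.2165 0.151 ] [0.4726 0.2077 0.1407]
0.16 42 [0.4767 0.2172 0.1677] [0.4722 0.2103 0.16  ]
t 21.55 pos [0.4808 0.2128 0.226 ] F [ 0.6 -0.2 -1.7] gap 0.0165
shift [-0.001  -0.0003  0.096 ] rot [-0.03 -0.1  -0.05]
```

View pics/c7.png

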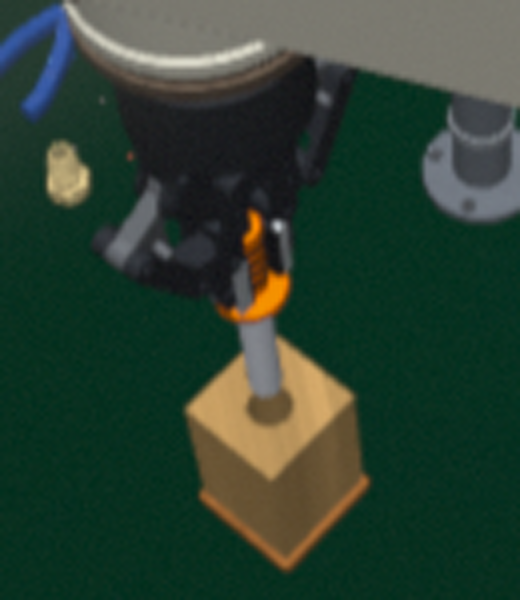

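The tip hovers over the hole (265,395 above 270,405). Lowering it gently.

servo_tool(
  motion=[
    {"translation": [-0.0004,0,0.008],"delta_rot": [0,0,0],"fingers": 0.0},
    {"translation": [-0.0004,0,0.015],"delta_rot": [0,0,0],"fingers": 0.0},
    {"translation": [-0.0004,0,0.022],"delta_rot": [0,0,0],"fingers": 0.0},
    {"translation": [-0.0004,0,0.03],"delta_rot": [0,0,0],"fingers": 0.0},
  ],
)

```text
t: 22.05
ee_pos: [0.4797, 0.2132, 0.1939]
ee_rot: [1.0, -0.0, -0.0, -0.0]
ft_force: [0.6, -0.2, -1.4]
finger_gap: 0.0164
```

servo_tool(
  motion=[
    {"translation": [0,0,0.015],"delta_rot": [0,0,0],"fingers": 0.0},
    {"translation": [0,0,0.03],"delta_rot": [0,0,0],"fingers": 0.0},
    {"translation": [0,0,0.042],"delta_rot": [0,0,0],"fingers": 0.0},
    {"translation": [0,0,0.052],"delta_rot": [0,0,0],"fingers": 0.0},
    {"translation": [0,0,0.06],"delta_rot": [0,0,0],"fingers": 0.0},
    {"translation": [0,0,0.06],"delta_rot": [0,0,0],"fingers": 0.0},
  ],
)

```text
t: 22.8
ee_pos: [0.4795, 0.2132, 0.1339]
ee_rot: [1.0, -0.0, -0.0, 0.0]
ft_force: [-0.6, 0.3, -1.3]
finger_gap: 0.0167
```

servo_tool(
  motion=[
    {"translation": [0,0,0.001],"delta_rot": [0,0,0],"fingers": 0.0},
    {"translation": [0,0,0.002],"delta_rot": [0,0,0],"fingers": 0.0},
    {"translation": [0,0,0.003],"delta_rot": [0,0,0],"fingers": 0.0},
    {"translation": [0,0,0.0035],"delta_rot": [0,0,0],"fingers": 0.0},
    {"translation": [0,0,0.0035],"delta_rot": [0,0,0],"fingers": 0.0},
  ],
)

```text
t: 23.42
ee_pos: [0.4797, 0.2132, 0.1309]
ee_rot: [1.0, -0.0, -0.0, -0.0]
ft_force: [-0.3, 0.9, -1.2]
finger_gap: 0.0167
```

servo_tool(
  motion=[
    {"translation": [0,0,0.0005],"delta_rot": [0,0,0],"fingers": 0.0},
    {"translation": [0,0,0.001],"delta_rot": [0,0,0],"fingers": 0.0},
    {"translation": [0,0,0.001],"delta_rot": [0,0,0],"fingers": 0.0},
  ],
)

```text
t: 23.8
ee_pos: [0.4797, 0.2132, 0.1299]
ee_rot: [1.0, -0.0, -0.0, -0.0]
ft_force: [0.2, -0.4, -1.1]
finger_gap: 0.0163
```

Less than 1 mm above the rest height, so I release and back off.

servo_tool(
  motion=[
    {"translation": [0,0,0.0005],"delta_rot": [0,0,0],"fingers": 0.0},
    {"translation": [0,0,0.0005],"delta_rot": [0,0,0],"fingers": 0.55},
    {"translation": [0,0,0.0005],"delta_rot": [0,0,0],"fingers": 0.55},
    {"translation": [0,0,0.0005],"delta_rot": [0,0,0],"fingers": 0.55},
    {"translation": [0,0,0.0005],"delta_rot": [0,0,0],"fingers": 0.55},
    {"translation": [0,0,-0.03],"delta_rot": [0,0,0],"fingers": 0.55},
    {"translation": [0,0,-0.08],"delta_rot": [0,0,0],"fingers": 0.55},
    {"translation": [0,0,-0.14],"delta_rot": [0,0,0],"fingers": 0.55},
    {"translation": [0,0,-0.17],"delta_rot": [0,0,0],"fingers": 0.55},
    {"translation": [-0.06,-0.06,-0.17],"delta_rot": [0,0,0],"fingers": 0.55},
    {"translation": [-0.1,-0.1,-0.17],"delta_rot": [0,0,0],"fingers": 0.55},
    {"translation": [-0.1,-0.1,-0.17],"delta_rot": [0,0,0],"fingers": 0.55},
    {"translation": [-0.1,-0.1,-0.17],"delta_rot": [0,0,0],"fingers": 0.55},
  ],
)

```text
t: 25.42
ee_pos: [0.3793, 0.3137, 0.3001]
ee_rot: [1.0, 0.001, 0.0, -0.0]
ft_force: [0.7, -1.1, 0.1]
finger_gap: 0.0466
```

```bash
python3 - <<'E'
from h import *
go(.48,.2132,.3)
p=arm.camera("scene"); q=arm.camera("top")
a=cv2.resize(p['img'][130:350,230:430],None,fx=2.7,fy=2.7,interpolation=2)
b=cv2.resize(q['img'][165:260,195:420],None,fx=1.1*0+800/640*0+1,fy=1)
cv2.imwrite('pics/c8.png',a[...,::-1])
for n,P in(("scene",p),("top",q)):
    W=cloud(P); ok=P['depth']>0
    for o,c,r in(("bore",(.5215,-.0023),.009),("handletop",(.48,.2132),.008)):
        z=W[ok&(np.hypot(W[...,0]-c[0],W[...,1]-c[1])<r)][:,2]; print(n,o,len(z),np.round(np.percentile(z,[25,50,75,95]),4) if len(z) else '')
E
```

```text
t 25.43 pos [0.3793 0.3137 0.3001] F [ 0.7 -1.1  0.1] gap 0.0466
shift [1.006e-01 1.007e-01 1.000e-04] rot [-0.01 -0.02  0.09]
scene bore 0 
scene handletop 0 
top bore 36 [0.1272 0.1286 0.1296 0.1303]
top handletop 27 [0.1452 0.1461 0.1465 0.1483]
```

View pics/c8.png

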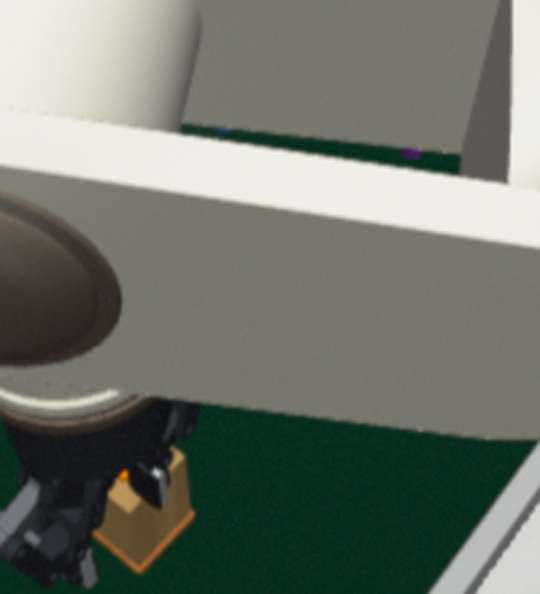

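The scene view is mostly blocked by the arm. The top camera puts the rod handle at z = 0.146 m, its seated height. It puts the cell top at about 0.129 m, which matches the contact height felt (about 0.130 m).

```bash
python3 -c "
from h import *
print(arm.hand_in())"
```

```text
the job is handed in; nothing more can be done
None
```

The job is done and handed in at about 25.5 s. I set the loose black cell into the tube mouth and it dropped onto the stuck one. I then pushed both down with the ram rod until they met the sprung stop, and put the rod back upright in its stand.

- **Push:** drag was about 3 N, and the force began to rise with the rod tip at about 130 mm. I held about 15 N for 1 s. The highest reading was 14.0 N, plus about 1.4 N for the rod's weight, well under the 25 N limit.
- **Final check, top camera:** the rod handle's top is at 146 mm, as expected when stored. The upper cell's top is at about 129 mm, inside the expected 115–140 mm and close to the felt contact height. The gripper was well clear of everything.
- **Regrip:** my first grip on the loose cell was too high, with the pads on the bevel. I reopened, went lower and regripped before lifting.
- **Not checked:** the last scene picture was mostly blocked by the arm, so I did not check the bystanders and look-alikes again at the end. No move went near the bystanders. The purple and blue cells still stood in place when the loose cell was in the tube.

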